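# Swing the board home and clamp it in the engraving jig

## Robot

A 6-joint arm with a two-finger parallel gripper is mounted at the origin on the work surface. World frame = base frame: x ahead of the robot, y to its left, z up, the work surface at z = 0. Lengths are in m, angles in rad, forces in N, time in s.
With the tool pointing down it reaches from about 0.25 to 0.775 m from the base axis. Payload 4 kg.
Tool frame: the origin (TCP) lies at the very end of the fingers, on their centre line; the grasp point (between the pads) lies 19 mm behind it (robot.hold_point_z is the distance from the TCP to the grasp point, in m); z points along the fingers, y is the line along which they close (so a half turn about z gives the same grasp; the last joint's range is limited). The gripper opens to 94 mm and grips with 3 to 60 N. Pads are 16 mm wide; open, the fingers measure 119 mm over their backs; the gripper's body (75 mm by 177 mm) begins 78 mm behind the grasp point.
Start: joints at [-1.245, 0.087, 1.371, -0, 1.684, -0.103], TCP at [0.229, -0.5, 0.206] pointing down, gripper open.
Joint ranges: [-3.1, 3.1], [-0.76, 2.03], [0.27, 2.55], [-1.08, 4.22], [0.17, 2.65], [-2.57, 2.57]. Speed limits (rad/s): [2.79, 2.79, 3.14, 3.14, 3.14, 3.14].

## Interface

Orientations are given as a unit quaternion [x, y, z, w].
In Python, from rig import status, optics, robot gives the robot as it stands.
- The arm moves only by the tool jog_arm, never from a script. Its argument "steps" is a list of rows, each an object with "xyz": the shift along the tool's x, y, z in cm, a list of three; "twist": the turn, a rotation vector about the tool's x, y, z in degrees, a list of three; "claw": the gripper command: -1 is fully open, 1 is shut, values between are in proportion. A call has 1 to 20 rows; each row is the pose to reach, as a shift and turn from the pose commanded when the call began, along the tool's axes at that moment; what a row does not reach only later rows make up. A row lasts 1/12 s, in which the tool goes at most 41.7 mm and 7.16 degrees, less where a joint would pass 70% of its speed; a pose out of reach is approached as far as the arm can. A call with a gripper value outside its range is refused whole. The fingers move at their own pace and stop on an object; the grip force is fixed at half the most. Time passes only in rows, so rows that repeat a pose let the fingers close. It gives the time, the measured TCP pose, the force, the opening and the grip force at its end, in the units of the state.
- status.state(): the state, without advancing time (a new reading comes with each control period).
- optics.read_camera(name): name is "scene" or "top" or "wrist"; returns a dict with "frame" (384x512x3 uint8, red, green, blue), "fx", "fy", "cx", "cy" (pixels), "eye" and "orientation" of the camera in the world; the wrist camera has in their place "T_tool_cam" (4x4, takes a point from camera to tool coordinates, whose origin is the TCP and whose axes are the flange's). Camera axes: x right, y down, z forward; pixel columns grow to the right and rows downward; lengths in m; the calibration is good to about 2 mm. The wrist camera is an equidistant fisheye: a pixel r from the principal point sees the ray r / f radians off the axis. A picture is of the moment at which its call begins: read the wrist's pose just before it. There is no depth.
- robot.sign_off(): hands the job in; it is judged then, once.
The state is a dict: "time_s": time; "q": joint angles; "dq": joint speeds; "effort": joint torques, N m; "tool_pos": TCP position; "tool_rot": TCP orientation; "force": force on the tool from outside, world axes, zero at the start; "ft_torque": the same for the moment, N m; "finger_gap": finger opening in m; "finger_force": force on a finger pad.
Only numpy, scipy, OpenCV 4.12 (cv2) and the standard library are available. Lean on these libraries where they do the work, as an engineer would, in place of code of your own. Each camera call takes 0.05 s, during which the arm holds its last target. There are 200 camera calls.

## Task

Get the pine board ready for engraving: push it sideways near its free corner so that it swings round on the jig's pin, lying flat, until its long edge comes up against the end of the stop screw, and press it home there for a moment with a light push. Then swing the cam's lever round against the end of the board until it goes tight and the cam holds the board firmly, and let go. Pine bruises easily, so feel your way and force nothing, and leave the other things on the bench alone.

Things in the scene. Friction and masses are not known exactly. Their poses are not given: they have to be found in the camera images.
- jig: plywood bed of the jig, 295 x 410 x 12 mm, fixed flat on the bench. Origin: on the bench under the axis of its steel pin; z up, x roughly away from the robot. The 12 mm pin stands up to 38 mm above the bench. The bed (top 12 mm above the bench) spans x -175..+120, y -85..+325 mm from the pin. The stop lies on the far side of the board, the clamp beyond the board's +y end
- board: loose pine serving board 120 x 220 x 18 mm, 0.2 to 0.35 kg, groove round its top, flat on the bed, its 14 mm hole near one corner over the pin. Origin: centre of the hole at the underside; z up. It spans x -85..+35, y -30..+190 mm. It starts 0.2 to 0.55 rad counter-clockwise (from above) of home. Home: its far edge (x = +35) bears on the round end of the stop's screw
- push_corner (a point): point on the board's near long edge (x = -85 mm), 25 mm from the free end (y = 165 mm), at mid thickness (21 mm above the bench): push here, towards board +x. Sliding the board takes 1 to 3 N, more if the fingers drag it down onto the bed; at the stop the resistance rises steeply. A steady press of 6 to 10 N is right, over 15 N bruises the edge. Same axes as the board
- stop: dark hardwood stop block 30 x 36 x 26 mm bolted to the bed behind the board, axes as the jig's. Origin: under its centre, on the bed. A 14 mm steel stop screw runs through it along x, 11.5 mm above the bed, its round end towards the board. How far the screw is set out differs each time and is not measured: its end lies at x = -57 to -33 mm from this origin and must be found by feel
- clamp: pivot bolt of the cam clamp, fixed on the bed beyond the board's free end. Origin: on the bed, on the bolt's axis, z up, axes as the jig's. It carries the dark wooden cam: an eccentric disc of 26 mm radius (centre 8 mm off the bolt), 1.5 to 21.5 mm above the bed, on it a hub 28 mm wide up to 42 mm, the bolt's head up to 50 mm, and the lever
- lever_end (a point): centre of the 22 mm ball that ends the cam's round lever (16 mm thick), 88 mm from the bolt's axis, 33 mm above the bed (the lever passes 7 mm clear over the board). At joint value 0 the lever points 95 degrees counter-clockwise from the jig's x axis, away from the board
- cam (a joint): turn of cam and lever, rad, growing counter-clockwise from above (from beyond the board round to the robot's side), 0 to 2.3; starts at 0 to 0.25. Turns with light friction (about 2 N at the lever) and stays where left. It meets the board between 1.0 and 1.8, then tightens over 0.1 to 0.3 rad more: stop when the push, 70 mm from the bolt, reaches about 7 N. Over 25 N of push or 40 N of cam on board is too much
- knob: small pine drawer knob 32 mm wide, 28 mm high, standing on the bed behind the board; bystander. Origin at its foot
- candlestick: turned pine candlestick 48 mm wide, 66 mm high, standing on a corner of the bed; bystander. Origin at its foot
- glue: white glue bottle 52 mm wide, 150 mm high; bystander. Origin at its foot
- brush: flat brush lying on the bench; bystander
- trinket_box: open pine box 100 x 140 x 55 mm; bystander. Origin under its centre
- mallet: wooden mallet lying on the bench, head 45 x 85 x 45 mm; bystander

How it is judged:
By the outcome, as a careful person would: the job done as asked, in the order asked, and still so for the second after the job is handed in, with the robot touching nothing.
It also fails if it takes over 72 s, if anything falls off the work surface, if the arm or the gripper's body presses on something with over 40 N, if the wrist force passes 120 N, or if a joint passes its speed limit or range.

## Working session

There is one attempt and no reset: what is moved stays moved. The work goes in short steps, Python scripts to look and compute and a tool call to move; the robot and the scene stay as the last step left them, time stands still between calls to the robot, and variables do not carry over. Pictures are saved under pics/ and viewed, at most 10 in all, crops included, and the job is handed in when it is done.

Besides the shell and the picture viewer there is one more tool, called after "Request:" as a command line: name --argument value ..., lists and objects as JSON in quotes. jog_arm: Moves the arm, as the interface text tells. Its arguments: {"type":"object","properties":{"steps":{"type":"array"}},"required":["steps"]}

```bash
mkdir -p pics; python3 - <<'E'
from rig import status,optics,robot
import cv2
s=status.state();print(s)
for n in("top","scene"):
    c=optics.read_camera(n);print(n,{k:v for k,v in c.items() if k!="frame"})
    cv2.imwrite(f"pics/{n}0.png",cv2.resize(c["frame"][:,:,::-1],(800,600),interpolation=cv2.INTER_CUBIC))
E
```

```text
{'time_s': 0.0, 'q': array([-1.24511588e+00,  8.79714876e-02,  1.37223427e+00, -1.84021387e-05,
        1.68362013e+00, -1.03092046e-01]), 'dq': array([ 2.21871635e-04, -1.85775112e-04, -1.50774467e-03,  1.91758114e-05,
       -1.04313816e-04, -4.18650190e-04]), 'effort': array([ 6.09803701e-04, -3.40177238e+01, -3.02430868e+01,  7.17519829e-02,
        3.28938081e-02, -1.59757396e-04]), 'tool_pos': array([ 0.2284815 , -0.49968936,  0.20430533]), 'tool_rot': array([ 9.77106762e-01,  2.12746631e-01, -1.33103921e-04, -1.10869462e-03]), 'force': array([-0.04446372,  0.72801229,  0.45798591]), 'ft_torque': array([ 0.05790648,  0.04119148, -0.00263057]), 'finger_force': 0.0, 'finger_gap': 0.09408850664789736}
top {'fx': 434.3928611929513, 'fy': 434.3928611929513, 'cx': 255.94308914773796, 'cy': 188.23134865881104, 'eye': array([0.29986573, 0.01471454, 1.49524972]), 'orientation': array([ 0.70653539, -0.70375694,  0.05654347, -0.04833992])}
scene {'fx': 406.466958744976, 'fy': 406.466958744976, 'cx': 256.6880330430093, 'cy': 185.17699929352108, 'eye': array([ 1.1278654 , -0.38837622,  0.97696966]), 'orientation': array([ 0.83971412,  0.43387782, -0.15434554, -0.28776324])}
```

View pics/top0.png

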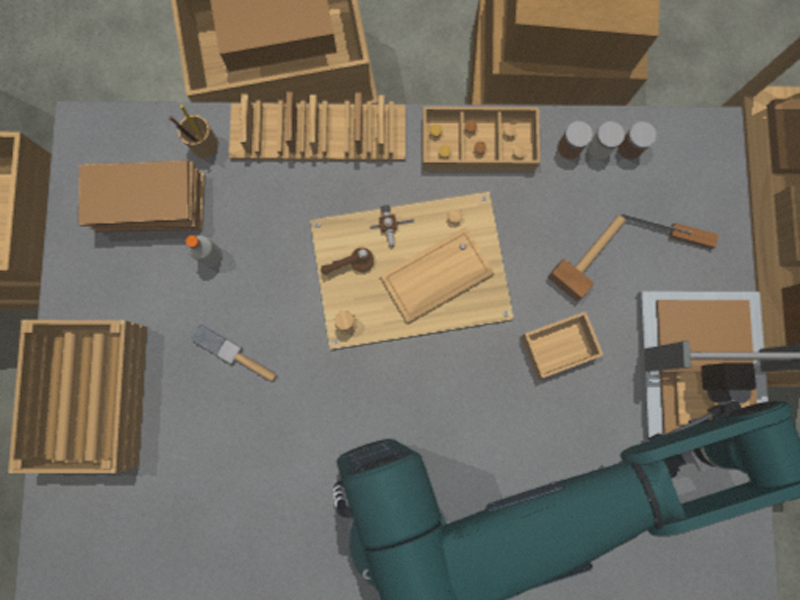

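View pics/scene0.png

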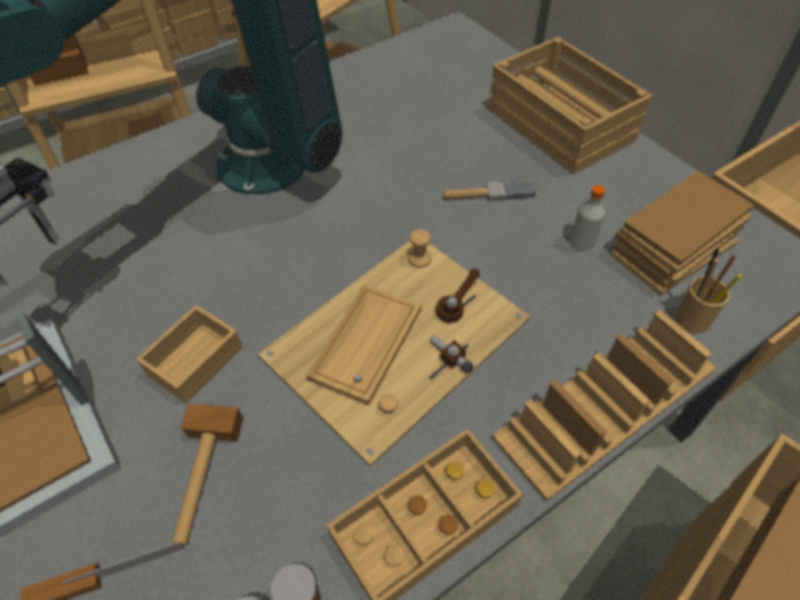

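The top view shows the bed corners at (311,219), (490,193), (512,320) and (331,349). The pin is at (462,246), and the board corners are at (381,280), (407,320), (493,272) and (466,233). The clamp bolt is at (363,259), the lever ball at (326,269), the stop at (389,223), the candlestick at (345,322) and the knob at (455,216).

```bash
cat > h.py <<'E'
import numpy as np
from scipy.spatial.transform import Rotation as R
from rig import status,optics,robot
def topw(u,v,z,c):
    d=R.from_quat(c["orientation"]).as_matrix()@np.array([(u/1.5625-c["cx"])/c["fx"],(v/1.5625-c["cy"])/c["fy"],1])
    return c["eye"]+d*(z-c["eye"][2])/d[2]
def fit(A,B):
    A=np.array(A)[:,:2];B=np.array(B)[:,:2];a=A-A.mean(0);b=B-B.mean(0)
    th=np.arctan2((a[:,0]*b[:,1]-a[:,1]*b[:,0]).sum(),(a*b).sum())
    M=np.array([[np.cos(th),-np.sin(th)],[np.sin(th),np.cos(th)]]);t=B.mean(0)-M@A.mean(0)
    return th,t,(A@M.T+t-B)
E
python3 - <<'E'
from h import *
import cv2
c=optics.read_camera("top")
P=lambda u,v,z:topw(u,v,z,c)
J=[(.12,.325),(.12,-.085),(-.175,-.085),(-.175,.325)]
th,t,r=fit(J,[P(*p,.012) for p in[(311,219),(490,193),(512,320),(331,349)]])
print("jig",th,t,r.round(4).tolist())
M=np.array([[np.cos(th),-np.sin(th)],[np.sin(th),np.cos(th)]])
for n,p in dict(pin=(462,246,.038),clamp=(363,259,.062),ball=(326,269,.045),stop=(389,223,.03),candle=(345,322,.066),knob=(455,216,.028)).items():
    w=P(*p)[:2];print(n,w.round(4),"jig",(M.T@(w-t)).round(4))
B=[(.035,.19),(-.085,.19),(-.085,-.03),(.035,-.03)]
b,tb,r=fit(B,[P(*p,.03) for p in[(381,280),(407,320),(493,272),(466,233)]])
print("board",b,b-th,tb,r.round(4).tolist())
cv2.imwrite("pics/crop.png",cv2.resize(c["frame"][115:230,190:335,::-1],(756,600),interpolation=cv2.INTER_CUBIC))
E
```

```text
jig 0.159474838044777 [ 0.62387083 -0.14138634] [[-0.0004, 0.0008], [0.0017, -0.0008], [-0.0007, -0.0039], [-0.0005, 0.004]]
pin [ 0.6254 -0.138 ] jig [0.002  0.0031]
clamp [0.5902 0.078 ] jig [0.0016 0.2219]
ball [0.5711 0.1587] jig [-0.0044  0.3047]
stop [0.6784 0.0227] jig [0.0799 0.1533]
candle [0.4535 0.1143] jig [-0.1276  0.2795]
knob [ 0.6958 -0.1241] jig [0.0737 0.0056]
board 0.5298256381297919 0.37035080008501486 [ 0.62156064 -0.13951069] [[0.0056, 0.0026], [-0.0101, -0.001], [-0.0058, -0.002], [0.0103, 0.0003]]
```

View pics/crop.png

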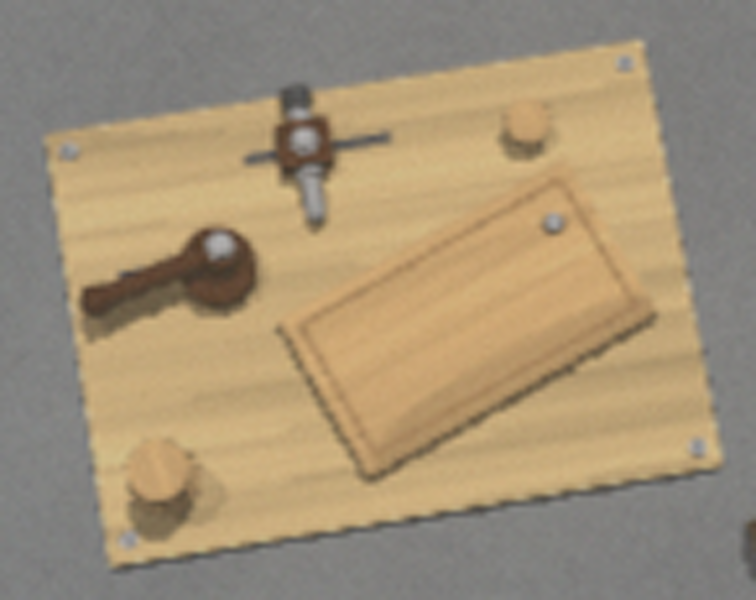

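The crop agrees: the board sits about 0.365 rad counter-clockwise of the jig axes, and the screw end is at crop pixel (317,222). I'll shut the gripper and move to behind the push corner, keeping the current yaw of 24.6°.

Request:
jog_arm --steps '[{"xyz": [38, -31.8, 8.6], "twist": [0, 0, 0], "claw": 1}, {"xyz": [38, -31.8, 8.6], "twist": [0, 0, 0], "claw": 1}, {"xyz": [38, -31.8, 8.6], "twist": [0, 0, 0], "claw": 1}, {"xyz": [38, -31.8, 8.6], "twist": [0, 0, 0], "claw": 1}, {"xyz": [38, -31.8, 8.6], "twist": [0, 0, 0], "claw": 1}, {"xyz": [38, -31.8, 8.6], "twist": [0, 0, 0], "claw": 1}, {"xyz": [38, -31.8, 8.6], "twist": [0, 0, 0], "claw": 1}, {"xyz": [38, -31.8, 8.6], "twist": [0, 0, 0], "claw": 1}, {"xyz": [38, -31.8, 8.6], "twist": [0, 0, 0], "claw": 1}, {"xyz": [38, -31.8, 8.6], "twist": [0, 0, 0], "claw": 1}, {"xyz": [38, -31.8, 8.6], "twist": [0, 0, 0], "claw": 1}, {"xyz": [38, -31.8, 8.6], "twist": [0, 0, 0], "claw": 1}, {"xyz": [38, -31.8, 8.6], "twist": [0, 0, 0], "claw": 1}, {"xyz": [38, -31.8, 8.6], "twist": [0, 0, 0], "claw": 1}, {"xyz": [38, -31.8, 8.6], "twist": [0, 0, 0], "claw": 1}, {"xyz": [38, -31.8, 8.6], "twist": [0, 0, 0], "claw": 1}, {"xyz": [38, -31.8, 8.6], "twist": [0, 0, 0], "claw": 1}, {"xyz": [38, -31.8, 8.6], "twist": [0, 0, 0], "claw": 1}]'

```text
time_s: 1.65
tool_pos: [0.4419, -0.0545, 0.1198]
tool_rot: [0.977, 0.211, 0.0, 0.0]
force: [-0.2, 0.3, -0.5]
finger_gap: 0.0002
finger_force: 0.0
```

```bash
python3 - <<'E'
from h import *
import cv2
s=status.state();print({k:np.round(s[k],4) for k in("time_s","q","tool_pos","tool_rot","force","finger_gap")})
c=optics.read_camera("wrist");print({k:v for k,v in c.items() if k!="frame"})
cv2.imwrite("pics/w1.png",cv2.resize(c["frame"][:,:,::-1],(800,600),interpolation=cv2.INTER_CUBIC))
E
```

```text
{'time_s': np.float64(1.65), 'q': array([-2.4990e-01, -1.1630e-01,  1.7423e+00, -3.0000e-04,  1.5149e+00,
        8.9500e-01]), 'tool_pos': array([ 0.4419, -0.0545,  0.1198]), 'tool_rot': array([9.774e-01, 2.114e-01, 3.000e-04, 3.000e-04]), 'force': array([-0.1535,  0.3421, -0.528 ]), 'finger_gap': np.float64(0.0002)}
{'fx': 297.3186396354542, 'fy': 297.3186396354542, 'cx': 255.45832937894164, 'cy': 190.0706831876382, 'T_tool_cam': array([[ 9.32647633e-04, -9.64851210e-01, -2.62795116e-01,
         7.71024358e-02],
       [ 9.99999278e-01,  7.00861386e-04,  9.75741131e-04,
        -1.50619535e-03],
       [-7.57262062e-04, -2.62795836e-01,  9.64851167e-01,
        -1.79480833e-01],
       [ 0.00000000e+00,  0.00000000e+00,  0.00000000e+00,
         1.00000000e+00]])}
```

View pics/w1.png

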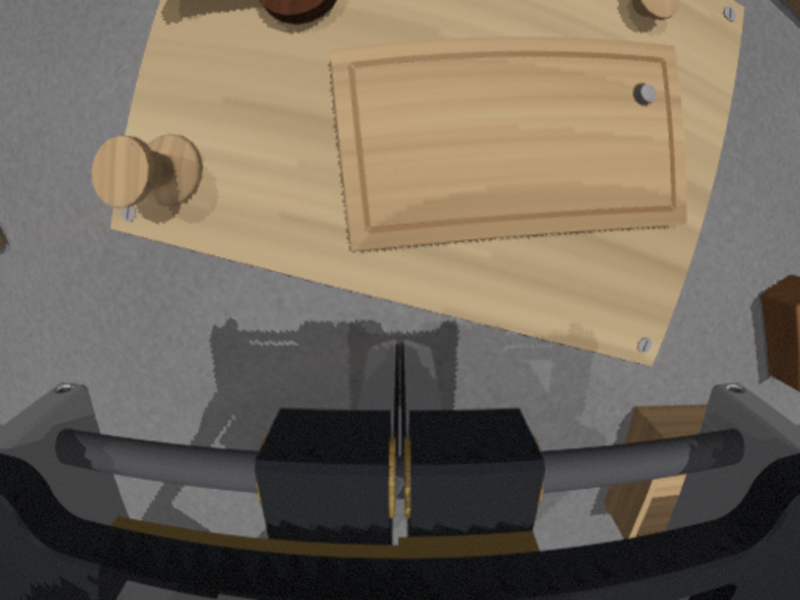

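The wrist view shows the board's near-left top corner at (350,248), near-right at (686,223), far-left at (330,62) and far-right at (674,46). The pin top is at (647,92), the candlestick top at (121,171), and bed corners at (110,229) and (653,365).

```bash
cat >> h.py <<'E'
def wristw(u,v,z,c,pos,rot):
    x=(u/1.5625-c["cx"])/c["fx"];y=(v/1.5625-c["cy"])/c["fy"];r=np.hypot(x,y)
    d=np.array([np.sin(r)*x/r,np.sin(r)*y/r,np.cos(r)])
    T=c["T_tool_cam"];Rt=R.from_quat(rot).as_matrix()
    o=pos+Rt@T[:3,3];d=Rt@T[:3,:3]@d
    return o+d*(z-o[2])/d[2]
E
python3 - <<'E'
from h import *
s=status.state();c=optics.read_camera("wrist")
P=lambda u,v,z:wristw(u,v,z,c,s["tool_pos"],s["tool_rot"])
B=[(.035,.19),(-.085,.19),(-.085,-.03),(.035,-.03)]
b,tb,r=fit(B,[P(*p,.03) for p in[(330,62),(351,248),(686,223),(674,46)]])
print("board",b,tb,r.round(4).tolist())
print("pin",P(647,92,.038)[:2],"candle",P(121,171,.078)[:2])
M=np.array([[np.cos(b),-np.sin(b)],[np.sin(b),np.cos(b)]])
p=M@[-.085,.165]+tb;t=s["tool_pos"][:2];y=2*np.arctan2(s["tool_rot"][1],s["tool_rot"][0])
tx=np.array([np.cos(y),np.sin(y)]);ty=np.array([tx[1],-tx[0]])
print("push pt",p,"yaw",y,"shift tool cm",100*(p-t)@tx,100*(p-t)@ty)
E
```

```text
board 0.5384064738999059 [ 0.62742237 -0.13577427] [[0.004, 0.0027], [-0.0033, -0.0027], [-0.0004, -0.0009], [-0.0003, 0.0009]]
pin [ 0.62763753 -0.13485556] candle [0.45870048 0.11754993]
push pt [ 0.46984078 -0.03770266] yaw 0.4261811759919226 shift tool cm 3.2313342839639096 -0.35956460920776045
```

Request:
jog_arm --steps '[{"xyz": [0, -0.3, 4], "twist": [0, 0, 0], "claw": 1}, {"xyz": [0, -0.3, 7], "twist": [0, 0, 0], "claw": 1}, {"xyz": [0, -0.3, 9], "twist": [0, 0, 0], "claw": 1}, {"xyz": [0, -0.3, 9.8], "twist": [0, 0, 0], "claw": 1}, {"xyz": [0, -0.3, 10.1], "twist": [0, 0, 0], "claw": 1}, {"xyz": [0, -0.3, 10.3], "twist": [0, 0, 0], "claw": 1}, {"xyz": [0, -0.3, 10.3], "twist": [0, 0, 0], "claw": 1}, {"xyz": [0, -0.3, 10.3], "twist": [0, 0, 0], "claw": 1}, {"xyz": [0.5, -0.3, 10.3], "twist": [0, 0, 0], "claw": 1}, {"xyz": [1, -0.3, 10.3], "twist": [0, 0, 0], "claw": 1}, {"xyz": [1, -0.3, 10.3], "twist": [0, 0, 0], "claw": 1}, {"xyz": [1, -0.3, 10.3], "twist": [0, 0, 0], "claw": 1}]'

```text
time_s: 2.75
tool_pos: [0.4506, -0.046, 0.0169]
tool_rot: [0.977, 0.213, 0.0, 0.0]
force: [0.5, 0.0, -0.2]
finger_gap: 0.0006
finger_force: 0.0
```

Request:
jog_arm --steps '[{"xyz": [0.4, 0, 0], "twist": [0, 0, 0], "claw": 1}, {"xyz": [0.7, 0, 0], "twist": [0, 0, 0], "claw": 1}, {"xyz": [1.0, 0, 0], "twist": [0, 0, 0], "claw": 1}, {"xyz": [1.2, 0, 0], "twist": [0, 0, 0], "claw": 1}, {"xyz": [1.4, 0, 0], "twist": [0, 0, 0], "claw": 1}, {"xyz": [1.6, -0.1, 0], "twist": [0, 0, 0], "claw": 1}, {"xyz": [1.8, -0.2, 0], "twist": [0, 0, 0], "claw": 1}, {"xyz": [2.0, -0.3, 0], "twist": [0, 0, 0], "claw": 1}, {"xyz": [2.2, -0.4, 0], "twist": [0, 0, 0], "claw": 1}]'

```text
time_s: 3.5
tool_pos: [0.4681, -0.0331, 0.0163]
tool_rot: [0.977, 0.213, -0.0, -0.0]
force: [-1.5, -0.9, 0.2]
finger_gap: 0.0001
finger_force: 0.5
```

```bash
python3 - <<'E'
from rig import status
s=status.state();print(s["tool_pos"],s["force"],s["ft_torque"],s["dq"].round(3))
E
```

```text
[ 0.46813627 -0.03314433  0.01633875] [-1.51647072 -0.88849589  0.20808397] [-0.02557875  0.20877359 -0.01141344] [ 0.051  0.033 -0.032  0.     0.002  0.053]
```

Request:
jog_arm --steps '[{"xyz": [0.2, -0.12, 0], "twist": [0, 0, 0], "claw": 1}, {"xyz": [0.4, -0.24, 0], "twist": [0, 0, 0], "claw": 1}, {"xyz": [0.6, -0.36, 0], "twist": [0, 0, 0], "claw": 1}, {"xyz": [0.8, -0.48, 0], "twist": [0, 0, 0], "claw": 1}, {"xyz": [1.0, -0.6, 0], "twist": [0, 0, 0], "claw": 1}, {"xyz": [1.2, -0.72, 0], "twist": [0, 0, 0], "claw": 1}, {"xyz": [1.4, -0.84, 0], "twist": [0, 0, 0], "claw": 1}, {"xyz": [1.6, -0.94, 0], "twist": [0, 0, 0], "claw": 1}, {"xyz": [1.8, -1.04, 0], "twist": [0, 0, 0], "claw": 1}, {"xyz": [2.0, -1.14, 0], "twist": [0, 0, 0], "claw": 1}, {"xyz": [2.2, -1.24, 0], "twist": [0, 0, 0], "claw": 1}]'

```text
time_s: 4.42
tool_pos: [0.4832, -0.0128, 0.0165]
tool_rot: [0.977, 0.213, -0.0, 0.0]
force: [-0.5, -0.5, 0.0]
finger_gap: 0.0006
finger_force: 0.4
```

```bash
python3 - <<'E'
from h import *
import cv2
s=status.state();print(s["tool_pos"],s["force"],s["ft_torque"])
c=optics.read_camera("wrist")
cv2.imwrite("pics/w2.png",cv2.resize(c["frame"][:,:,::-1],(800,600),interpolation=cv2.INTER_CUBIC))
E
```

```text
[ 0.48322101 -0.01280534  0.0164744 ] [-0.51854265 -0.5101173   0.02104368] [-0.08970987  0.15127946 -0.01915986]
```

View pics/w2.png

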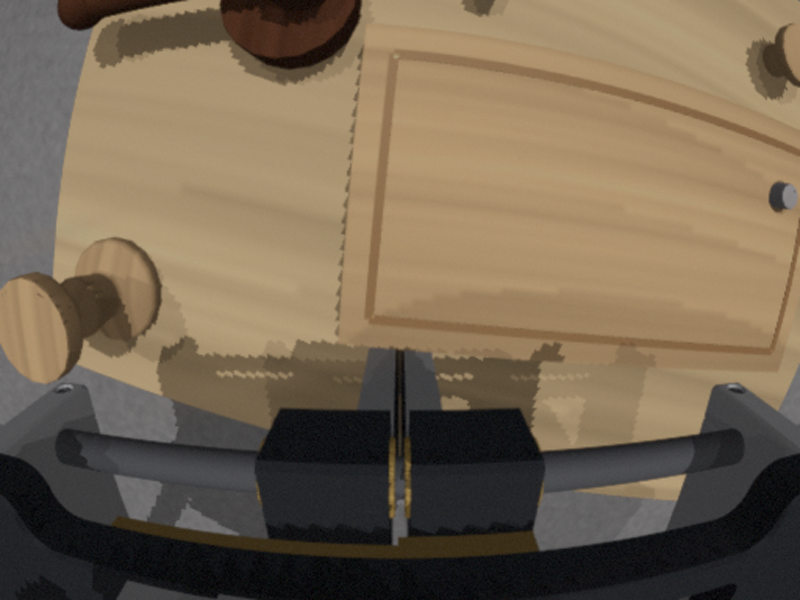

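The finger, at about (400,348), is on the board's near edge roughly 25 mm from the free corner. The board is swinging cleanly.

Request:
jog_arm --steps '[{"xyz": [0.2, -0.08, 0], "twist": [0, 0, 0], "claw": 1}, {"xyz": [0.4, -0.17, 0], "twist": [0, 0, 0], "claw": 1}, {"xyz": [0.6, -0.25, 0], "twist": [0, 0, 0], "claw": 1}, {"xyz": [0.8, -0.33, 0], "twist": [0, 0, 0], "claw": 1}, {"xyz": [0.95, -0.4, 0], "twist": [0, 0, 0], "claw": 1}, {"xyz": [1.1, -0.45, 0], "twist": [0, 0, 0], "claw": 1}, {"xyz": [1.2, -0.5, 0], "twist": [0, 0, 0], "claw": 1}, {"xyz": [1.3, -0.54, 0], "twist": [0, 0, 0], "claw": 1}]'

```text
time_s: 5.13
tool_pos: [0.4928, -0.0026, 0.0165]
tool_rot: [0.977, 0.213, 0.0, 0.0]
force: [-1.0, -0.2, -0.5]
finger_gap: 0.0007
finger_force: 0.3
```

Request:
jog_arm --steps '[{"xyz": [0.08, -0.03, 0], "twist": [0, 0, 0], "claw": 1}, {"xyz": [0.16, -0.06, 0], "twist": [0, 0, 0], "claw": 1}, {"xyz": [0.24, -0.09, 0], "twist": [0, 0, 0], "claw": 1}, {"xyz": [0.32, -0.12, 0], "twist": [0, 0, 0], "claw": 1}]'

```text
time_s: 5.47
tool_pos: [0.4952, -0.0002, 0.0165]
tool_rot: [0.977, 0.213, 0.0, 0.0]
force: [-0.5, -0.0, 0.4]
finger_gap: 0.0005
finger_force: 0.3
```

Request:
jog_arm --steps '[{"xyz": [0.06, -0.02, 0], "twist": [0, 0, 0], "claw": 1}, {"xyz": [0.12, -0.04, 0], "twist": [0, 0, 0], "claw": 1}, {"xyz": [0.18, -0.06, 0], "twist": [0, 0, 0], "claw": 1}, {"xyz": [0.24, -0.08, 0], "twist": [0, 0, 0], "claw": 1}]'

```text
time_s: 5.8
tool_pos: [0.497, 0.0016, 0.0165]
tool_rot: [0.977, 0.213, -0.0, 0.0]
force: [-0.1, -0.7, -0.1]
finger_gap: 0.0005
finger_force: 0.4
```

Request:
jog_arm --steps '[{"xyz": [0.06, -0.02, 0], "twist": [0, 0, 0], "claw": 1}, {"xyz": [0.12, -0.04, 0], "twist": [0, 0, 0], "claw": 1}, {"xyz": [0.18, -0.06, 0], "twist": [0, 0, 0], "claw": 1}, {"xyz": [0.24, -0.08, 0], "twist": [0, 0, 0], "claw": 1}]'

```text
time_s: 6.13
tool_pos: [0.4985, 0.003, 0.0164]
tool_rot: [0.977, 0.213, -0.0, 0.0]
force: [-2.2, -1.0, 1.5]
finger_gap: 0.0005
finger_force: 1.2
```

Request:
jog_arm --steps '[{"xyz": [0.03, -0.01, 0], "twist": [0, 0, 0], "claw": 1}, {"xyz": [0.06, -0.02, 0], "twist": [0, 0, 0], "claw": 1}]'

```text
time_s: 6.3
tool_pos: [0.4987, 0.0032, 0.0164]
tool_rot: [0.977, 0.213, -0.001, 0.0]
force: [-2.2, -1.5, 1.8]
finger_gap: -0.0001
finger_force: 1.8
```

Request:
jog_arm --steps '[{"xyz": [0.03, -0.01, 0], "twist": [0, 0, 0], "claw": 1}, {"xyz": [0.06, -0.02, 0], "twist": [0, 0, 0], "claw": 1}]'

```text
time_s: 6.47
tool_pos: [0.4988, 0.0034, 0.0163]
tool_rot: [0.977, 0.213, -0.001, 0.0]
force: [-5.0, -2.9, 1.9]
finger_gap: 0.0006
finger_force: 2.6
```

Request:
jog_arm --steps '[{"xyz": [0.03, -0.01, 0], "twist": [0, 0, 0], "claw": 1}, {"xyz": [0.06, -0.01, 0], "twist": [0, 0, 0], "claw": 1}]'

```text
time_s: 6.63
tool_pos: [0.4988, 0.0035, 0.0163]
tool_rot: [0.977, 0.213, -0.002, 0.001]
force: [-5.0, -2.9, 3.5]
finger_gap: 0.0005
finger_force: 3.2
```

Request:
jog_arm --steps '[{"xyz": [0.03, -0.01, 0], "twist": [0, 0, 0], "claw": 1}, {"xyz": [0.05, -0.01, 0], "twist": [0, 0, 0], "claw": 1}, {"xyz": [0.05, -0.01, 0], "twist": [0, 0, 0], "claw": 1}, {"xyz": [0.05, -0.01, 0], "twist": [0, 0, 0], "claw": 1}]'

```text
time_s: 6.97
tool_pos: [0.4989, 0.0036, 0.0163]
tool_rot: [0.977, 0.213, -0.002, 0.001]
force: [-6.5, -4.7, 4.7]
finger_gap: 0.0005
finger_force: 3.5
```

Request:
jog_arm --steps '[{"xyz": [0, 0, 0], "twist": [0, 0, 0], "claw": 1}, {"xyz": [0, 0, 0], "twist": [0, 0, 0], "claw": 1}, {"xyz": [0, 0, 0], "twist": [0, 0, 0], "claw": 1}, {"xyz": [0, 0, 0], "twist": [0, 0, 0], "claw": 1}, {"xyz": [0, 0, 0], "twist": [0, 0, 0], "claw": 1}, {"xyz": [0, 0, 0], "twist": [0, 0, 0], "claw": 1}, {"xyz": [0, 0, 0], "twist": [0, 0, 0], "claw": 1}, {"xyz": [0, 0, 0], "twist": [0, 0, 0], "claw": 1}, {"xyz": [0, 0, 0], "twist": [0, 0, 0], "claw": 1}]'

```text
time_s: 7.72
tool_pos: [0.4989, 0.0035, 0.0163]
tool_rot: [0.977, 0.213, -0.002, 0.001]
force: [-5.9, -4.5, 4.2]
finger_gap: 0.0004
finger_force: 3.5
```

Request:
jog_arm --steps '[{"xyz": [-0.4, 0, 0], "twist": [0, 0, 0], "claw": 1}, {"xyz": [-1.2, 0.2, 0], "twist": [0, 0, 0], "claw": 1}, {"xyz": [-2.5, 0.3, 0], "twist": [0, 0, 0], "claw": 1}, {"xyz": [-3.5, 0.3, -2], "twist": [0, 0, 0], "claw": 1}, {"xyz": [-3.5, 0.3, -6], "twist": [0, 0, 0], "claw": 1}, {"xyz": [-3.5, 0.3, -10], "twist": [0, 0, 0], "claw": 1}, {"xyz": [-3.5, 0.3, -13], "twist": [0, 0, 0], "claw": 1}, {"xyz": [-3.5, 0.3, -14], "twist": [0, 0, 0], "claw": 1}, {"xyz": [-3.5, 0.3, -14], "twist": [0, 0, 0], "claw": 1}, {"xyz": [-3.5, 0.3, -14], "twist": [0, 0, 0], "claw": 1}]'

```text
time_s: 8.55
tool_pos: [0.4699, -0.0124, 0.1558]
tool_rot: [0.977, 0.213, 0.0, -0.0]
force: [0.8, 0.5, -0.5]
finger_gap: 0.0004
finger_force: 0.0
```

```bash
python3 - <<'E'
from h import *
import cv2
s=status.state();print(s["tool_pos"],s["tool_rot"],s["force"],s["q"])
c=optics.read_camera("wrist")
cv2.imwrite("pics/w3.png",cv2.resize(c["frame"][:,:,::-1],(800,600),interpolation=cv2.INTER_CUBIC))
E
```

```text
[ 0.46994016 -0.01235217  0.15581012] [ 9.77086523e-01  2.12842343e-01  1.97086981e-04 -1.59040168e-04] [ 0.79340523  0.49309779 -0.51288064] [-1.47298935e-01 -7.70521869e-02  1.63410703e+00  4.37044463e-04
  1.58428173e+00  9.94537246e-01]
```

View pics/w3.png

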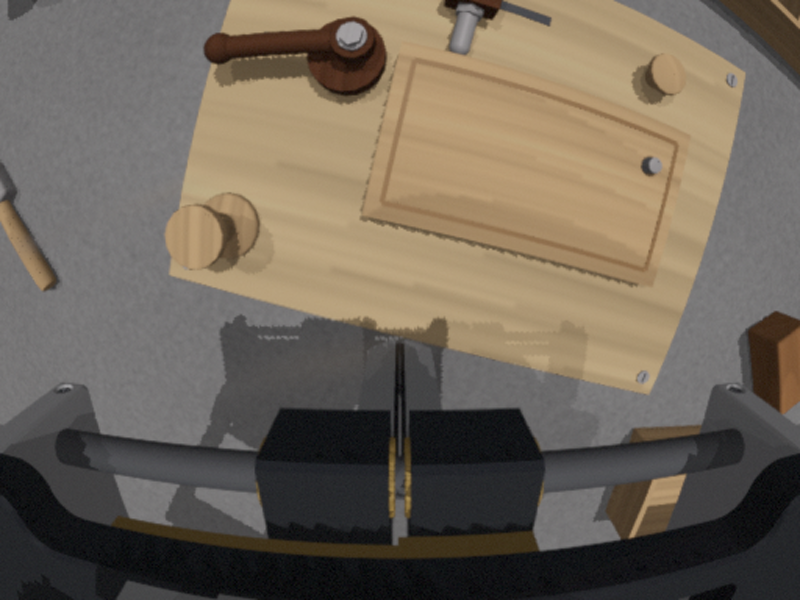

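The board's far edge meets the screw end at about (460,48). The bolt head is at (351,36), the lever ball at (218,47) and the candlestick top at (194,237).

```bash
python3 - <<'E'
from h import *
s=status.state();c=optics.read_camera("wrist")
P=lambda u,v,z:wristw(u,v,z,c,s["tool_pos"],s["tool_rot"])
cl=P(351,36,.062)[:2];ba=P(218,47,.045)[:2];ca=P(194,237,.078)[:2]
print("clamp",cl,"ball",ba,"cand",ca,np.hypot(*(ba-cl)),np.degrees(np.arctan2(*(ba-cl)[::-1])))
B=[(.035,.19),(-.085,.19),(-.085,-.03),(.035,-.03)]
b,tb,r=fit(B,[P(*p,.03) for p in[(402,50),(363,216),(652,283),(688,137)]])
print("board",b,tb,r.round(4).tolist(),"pin",P(653,164,.038)[:2])
E
```

```text
clamp [0.60245952 0.08124669] ball [0.57045585 0.16477392] cand [0.45789564 0.11786033] 0.08944849098110194 110.96446086970272
board 0.22307694815498708 [ 0.62500872 -0.1353548 ] [[0.003, 0.0039], [-0.0031, 0.0001], [-0.0029, -0.0029], [0.003, -0.0011]] pin [ 0.62587432 -0.13300048]
```

Request:
jog_arm --steps '[{"xyz": [4, -2, 0], "twist": [0, 0, 3.5], "claw": 1}, {"xyz": [8, -4, 0], "twist": [0, 0, 3.5], "claw": 1}, {"xyz": [12, -6, 0], "twist": [0, 0, 3.5], "claw": 1}, {"xyz": [16, -8, 0], "twist": [0, 0, 3.5], "claw": 1}, {"xyz": [19.2, -9.4, 0], "twist": [0, 0, 3.5], "claw": 1}, {"xyz": [19.2, -9.4, 3], "twist": [0, 0, 3.5], "claw": 1}, {"xyz": [19.2, -9.4, 6], "twist": [0, 0, 3.5], "claw": 1}, {"xyz": [19.2, -9.4, 7.5], "twist": [0, 0, 3.5], "claw": 1}, {"xyz": [19.2, -9.4, 7.5], "twist": [0, 0, 3.5], "claw": 1}, {"xyz": [19.2, -9.4, 7.5], "twist": [0, 0, 3.5], "claw": 1}, {"xyz": [19.2, -9.4, 7.5], "twist": [0, 0, 3.5], "claw": 1}]'

```text
time_s: 9.57
tool_pos: [0.6057, 0.1527, 0.0814]
tool_rot: [0.983, 0.183, -0.0, -0.0]
force: [-0.2, 0.0, 0.8]
finger_gap: 0.0006
finger_force: 0.0
```

```bash
python3 - <<'E'
from h import *
import cv2
s=status.state();print(s["tool_pos"],s["tool_rot"],s["force"],s["q"])
c=optics.read_camera("wrist")
cv2.imwrite("pics/w4.png",cv2.resize(c["frame"][:,:,::-1],(800,600),interpolation=cv2.INTER_CUBIC))
c=optics.read_camera("scene")
cv2.imwrite("pics/s4.png",cv2.resize(c["frame"][110:280,180:400,::-1],(776,600),interpolation=cv2.INTER_CUBIC))
E
```

```text
[0.60565808 0.15270733 0.08143844] [ 9.83164780e-01  1.82721126e-01 -6.85217978e-05 -4.94795472e-06] [-0.21183027  0.03425821  0.83883473] [1.56242598e-01 3.04178044e-01 1.36419920e+00 6.15163476e-06
 1.47335268e+00 1.35953139e+00]
```

View pics/s4.png

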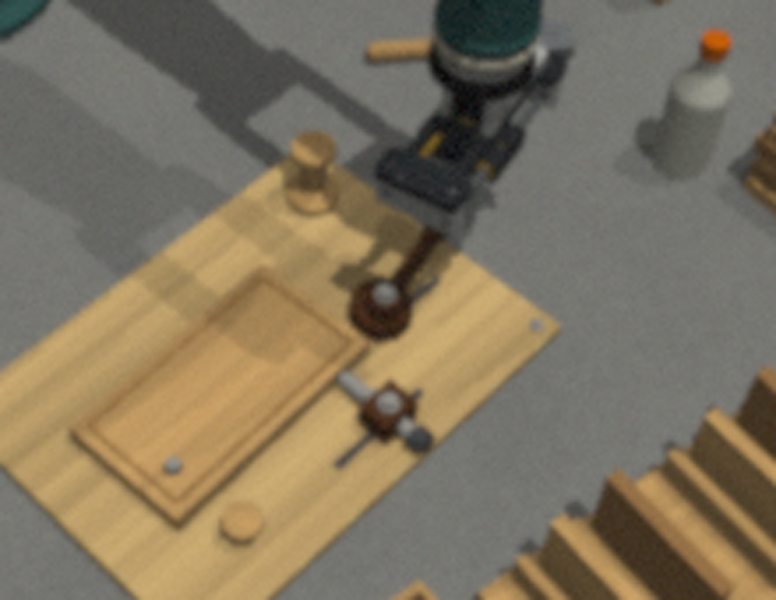

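The scene crop shows the board's edge against the screw end at about (345,380). A small dark bar lies beside the lever at (425,290), so I'll check the wrist view before going down.

View pics/w4.png

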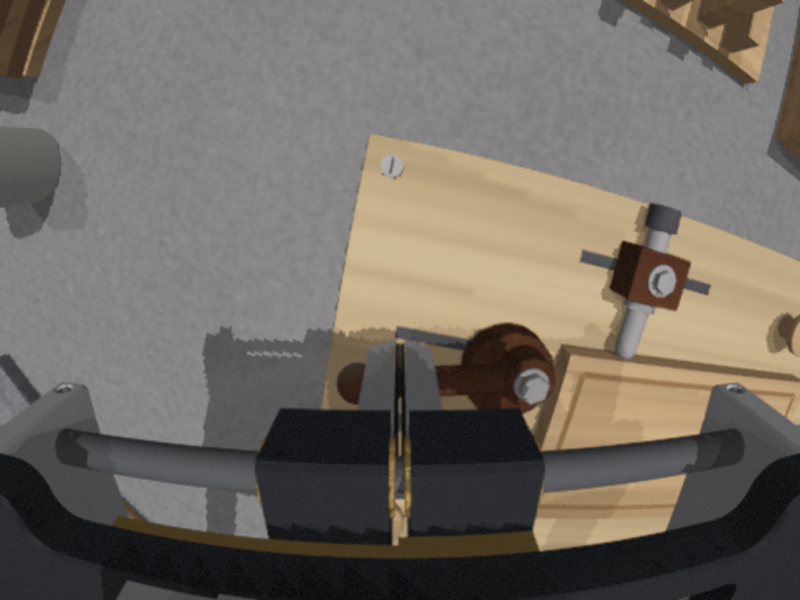

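The fingertips at (400,343) are on the far side of the lever, whose ball is at (351,382) and bolt at (533,385). The dark bar at (430,336) looks like a flat strap on the bed.

```bash
python3 - <<'E'
from h import *
s=status.state();c=optics.read_camera("wrist")
P=lambda u,v,z:wristw(u,v,z,c,s["tool_pos"],s["tool_rot"])
Rt=R.from_quat(s["tool_rot"]).as_matrix()
for n,p in dict(bolt=(533,385,.062),ball=(351,382,.045),lev1=(450,366,.045),lev2=(450,394,.045),barA=(398,334,.016),barB=(465,346,.016)).items():
    w=P(*p);print(n,w.round(4),"tool cm",(100*Rt.T@(w-s["tool_pos"])).round(2))
E
```

```text
bolt [0.6088 0.0843 0.062 ] tool cm [-2.26  6.47  2.12]
ball [0.5711 0.1672 0.045 ] tool cm [-2.8  -2.63  3.82]
lev1 [0.598  0.1229 0.045 ] tool cm [-1.89  2.48  3.82]
lev2 [0.5831 0.1165 0.045 ] tool cm [-3.51  2.54  3.82]
barA [0.5951 0.1504 0.016 ] tool cm [-1.18 -0.19  6.72]
barB [0.6019 0.1119 0.016 ] tool cm [-1.92  3.65  6.72]
```

Request:
jog_arm --steps '[{"xyz": [0, 0, 1.5], "twist": [0, 0, 0], "claw": 1}, {"xyz": [0, 0, 3], "twist": [0, 0, 0], "claw": 1}, {"xyz": [0, 0, 3.8], "twist": [0, 0, 0], "claw": 1}, {"xyz": [0, 0, 4.2], "twist": [0, 0, 0], "claw": 1}, {"xyz": [0, 0, 4.5], "twist": [0, 0, 0], "claw": 1}, {"xyz": [0, 0, 4.5], "twist": [0, 0, 0], "claw": 1}, {"xyz": [0, 0, 4.5], "twist": [0, 0, 0], "claw": 1}, {"xyz": [-0.3, 0, 4.5], "twist": [0, 0, 0], "claw": 1}, {"xyz": [-0.6, 0, 4.5], "twist": [0, 0, 0], "claw": 1}, {"xyz": [-0.8, 0, 4.5], "twist": [0, 0, 0], "claw": 1}, {"xyz": [-0.9, 0, 4.5], "twist": [0, 0, 0], "claw": 1}, {"xyz": [-1.0, 0, 4.5], "twist": [0, 0, 0], "claw": 1}]'

```text
time_s: 10.72
tool_pos: [0.5965, 0.1493, 0.0368]
tool_rot: [0.983, 0.183, 0.001, -0.0]
force: [1.8, 1.0, 0.3]
finger_gap: 0.0003
finger_force: 1.0
```

Request:
jog_arm --steps '[{"xyz": [-0.285, -0.064, 0], "twist": [0, 0, -2.5], "claw": 1}, {"xyz": [-0.573, -0.115, 0], "twist": [0, 0, -5], "claw": 1}, {"xyz": [-0.862, -0.153, 0], "twist": [0, 0, -7.5], "claw": 1}, {"xyz": [-1.153, -0.179, 0], "twist": [0, 0, -10], "claw": 1}, {"xyz": [-1.445, -0.192, 0], "twist": [0, 0, -12.5], "claw": 1}, {"xyz": [-1.737, -0.193, 0], "twist": [0, 0, -15], "claw": 1}, {"xyz": [-2.029, -0.18, 0], "twist": [0, 0, -17.5], "claw": 1}, {"xyz": [-2.32, -0.155, 0], "twist": [0, 0, -20], "claw": 1}]'

```text
time_s: 11.38
tool_pos: [0.5752, 0.1428, 0.0369]
tool_rot: [0.936, 0.352, 0.002, 0.0]
force: [2.2, 2.1, -0.6]
finger_gap: 0.0002
finger_force: 1.4
```

Request:
jog_arm --steps '[{"xyz": [-0.285, -0.064, 0], "twist": [0, 0, -2.5], "claw": 1}, {"xyz": [-0.573, -0.115, 0], "twist": [0, 0, -5], "claw": 1}, {"xyz": [-0.862, -0.153, 0], "twist": [0, 0, -7.5], "claw": 1}, {"xyz": [-1.153, -0.179, 0], "twist": [0, 0, -10], "claw": 1}, {"xyz": [-1.445, -0.192, 0], "twist": [0, 0, -12.5], "claw": 1}, {"xyz": [-1.737, -0.193, 0], "twist": [0, 0, -15], "claw": 1}, {"xyz": [-2.029, -0.18, 0], "twist": [0, 0, -17.5], "claw": 1}, {"xyz": [-2.32, -0.155, 0], "twist": [0, 0, -20], "claw": 1}]'

```text
time_s: 12.05
tool_pos: [0.5564, 0.129, 0.0369]
tool_rot: [0.861, 0.509, 0.002, -0.0]
force: [1.9, 1.1, -1.1]
finger_gap: 0.0006
finger_force: 1.3
```

```bash
python3 - <<'E'
from h import *
import cv2
s=status.state();print(s["tool_pos"],s["tool_rot"],s["force"],s["q"])
b=np.array([.605,.0825]);d=s["tool_pos"][:2]-b;print("r",np.hypot(*d),"ang",np.degrees(np.arctan2(d[1],d[0])))
c=optics.read_camera("wrist")
cv2.imwrite("pics/w5.png",cv2.resize(c["frame"][:,:,::-1],(800,600),interpolation=cv2.INTER_CUBIC))
E
```

```text
[0.55641123 0.12897156 0.03687412] [ 8.60741606e-01  5.09039762e-01  1.55179689e-03 -3.02318268e-05] [ 1.92840287  1.14106107 -1.07962979] [1.27719427e-01 2.23660675e-01 1.55763360e+00 1.31200310e-03
 1.35747159e+00 6.30100717e-01]
r 0.06723447739872485 ang 136.27589659930678
```

View pics/w5.png

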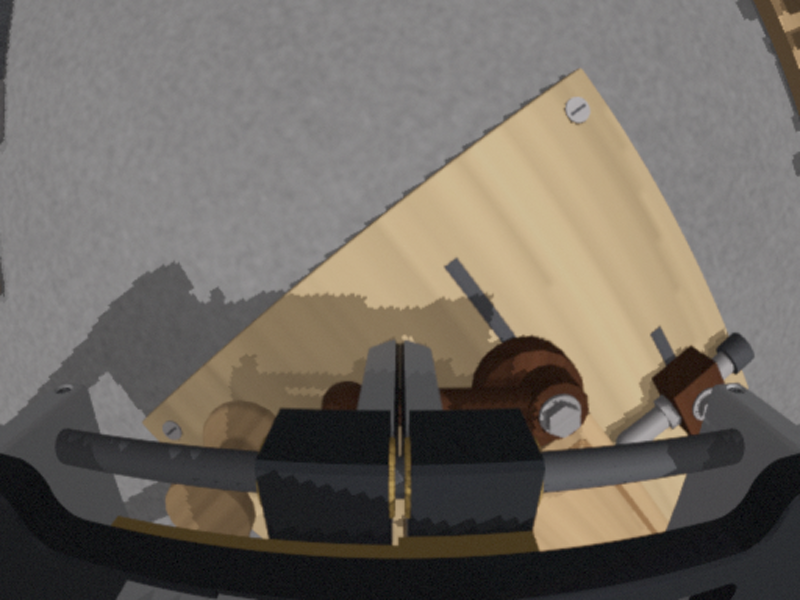

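The finger is on the lever and the ball is just beyond it at (345,395). The candlestick is at (235,430), clear of both. I'll go on in smaller arcs and watch the force.

Request:
jog_arm --steps '[{"xyz": [-0.17, -0.04, 0], "twist": [0, 0, -1.5], "claw": 1}, {"xyz": [-0.342, -0.075, 0], "twist": [0, 0, -3], "claw": 1}, {"xyz": [-0.515, -0.106, 0], "twist": [0, 0, -4.5], "claw": 1}, {"xyz": [-0.688, -0.132, 0], "twist": [0, 0, -6], "claw": 1}]'

```text
time_s: 12.43
tool_pos: [0.5517, 0.1236, 0.0368]
tool_rot: [0.833, 0.553, 0.001, -0.0]
force: [0.7, 2.2, -0.8]
finger_gap: 0.0005
finger_force: 1.2
```

Request:
jog_arm --steps '[{"xyz": [-0.17, -0.04, 0], "twist": [0, 0, -1.5], "claw": 1}, {"xyz": [-0.342, -0.075, 0], "twist": [0, 0, -3], "claw": 1}, {"xyz": [-0.515, -0.106, 0], "twist": [0, 0, -4.5], "claw": 1}, {"xyz": [-0.688, -0.132, 0], "twist": [0, 0, -6], "claw": 1}]'

```text
time_s: 12.77
tool_pos: [0.5477, 0.1178, 0.0368]
tool_rot: [0.803, 0.595, 0.001, -0.0]
force: [1.0, 1.6, 0.3]
finger_gap: 0.0005
finger_force: 1.2
```

Request:
jog_arm --steps '[{"xyz": [-0.17, -0.04, 0], "twist": [0, 0, -1.5], "claw": 1}, {"xyz": [-0.342, -0.075, 0], "twist": [0, 0, -3], "claw": 1}, {"xyz": [-0.515, -0.106, 0], "twist": [0, 0, -4.5], "claw": 1}]'

```text
time_s: 13.02
tool_pos: [0.5451, 0.1132, 0.0368]
tool_rot: [0.779, 0.627, 0.001, -0.0]
force: [0.5, 2.5, 0.6]
finger_gap: 0.0004
finger_force: 1.2
```

Request:
jog_arm --steps '[{"xyz": [-0.17, -0.04, 0], "twist": [0, 0, -1.5], "claw": 1}, {"xyz": [-0.342, -0.075, 0], "twist": [0, 0, -3], "claw": 1}, {"xyz": [-0.515, -0.106, 0], "twist": [0, 0, -4.5], "claw": 1}]'

```text
time_s: 13.27
tool_pos: [0.5429, 0.1087, 0.0369]
tool_rot: [0.754, 0.657, 0.001, -0.0]
force: [0.8, 1.8, 0.0]
finger_gap: 0.0004
finger_force: 1.4
```

Request:
jog_arm --steps '[{"xyz": [-0.17, -0.04, 0], "twist": [0, 0, -1.5], "claw": 1}, {"xyz": [-0.342, -0.075, 0], "twist": [0, 0, -3], "claw": 1}, {"xyz": [-0.515, -0.106, 0], "twist": [0, 0, -4.5], "claw": 1}]'

```text
time_s: 13.52
tool_pos: [0.541, 0.1039, 0.0368]
tool_rot: [0.728, 0.686, 0.001, -0.001]
force: [0.8, 3.3, 0.4]
finger_gap: 0.0005
finger_force: 1.7
```

Request:
jog_arm --steps '[{"xyz": [-0.17, -0.04, 0], "twist": [0, 0, -1.5], "claw": 1}, {"xyz": [-0.342, -0.075, 0], "twist": [0, 0, -3], "claw": 1}]'

```text
time_s: 13.68
tool_pos: [0.5401, 0.1013, 0.0369]
tool_rot: [0.71, 0.705, 0.002, -0.001]
force: [1.3, 6.1, 0.7]
finger_gap: 0.0003
finger_force: 2.8
```

Request:
jog_arm --steps '[{"xyz": [-0.05, -0.01, 0], "twist": [0, 0, -0.5], "claw": 1}, {"xyz": [-0.05, -0.01, 0], "twist": [0, 0, -0.5], "claw": 1}, {"xyz": [-0.05, -0.01, 0], "twist": [0, 0, -0.5], "claw": 1}]'

```text
time_s: 13.93
tool_pos: [0.5399, 0.101, 0.0368]
tool_rot: [0.707, 0.707, 0.002, -0.001]
force: [1.3, 4.3, -0.1]
finger_gap: 0.0003
finger_force: 2.5
```

Request:
jog_arm --steps '[{"xyz": [-0.11, -0.02, 0], "twist": [0, 0, -1], "claw": 1}, {"xyz": [-0.17, -0.03, 0], "twist": [0, 0, -1.5], "claw": 1}]'

```text
time_s: 14.1
tool_pos: [0.5395, 0.1, 0.0369]
tool_rot: [0.697, 0.717, 0.002, -0.002]
force: [0.2, 6.4, -0.1]
finger_gap: 0.0006
finger_force: 3.5
```

Request:
jog_arm --steps '[{"xyz": [-0.06, -0.01, 0], "twist": [0, 0, -0.5], "claw": 1}, {"xyz": [-0.11, -0.02, 0], "twist": [0, 0, -1], "claw": 1}]'

```text
time_s: 14.27
tool_pos: [0.5392, 0.0992, 0.0368]
tool_rot: [0.691, 0.723, 0.002, -0.002]
force: [-0.3, 8.0, 1.3]
finger_gap: 0.0005
finger_force: 4.0
```

Request:
jog_arm --steps '[{"xyz": [0, 0, 0], "twist": [0, 0, 0], "claw": 1}, {"xyz": [0, 0, 0], "twist": [0, 0, 0], "claw": 1}, {"xyz": [0, 0, 0], "twist": [0, 0, 0], "claw": 1}, {"xyz": [0, 0, 0], "twist": [0, 0, 0], "claw": 1}]'

```text
time_s: 14.6
tool_pos: [0.5392, 0.0991, 0.0368]
tool_rot: [0.691, 0.723, 0.002, -0.002]
force: [-0.4, 7.1, 0.3]
finger_gap: 0.0005
finger_force: 3.6
```

Request:
jog_arm --steps '[{"xyz": [-0.06, -0.01, 0], "twist": [0, 0, -0.5], "claw": 1}, {"xyz": [-0.06, -0.01, 0], "twist": [0, 0, -0.5], "claw": 1}, {"xyz": [-0.06, -0.01, 0], "twist": [0, 0, -0.5], "claw": 1}]'

```text
time_s: 14.85
tool_pos: [0.5391, 0.0988, 0.0368]
tool_rot: [0.688, 0.726, 0.003, -0.002]
force: [-0.4, 8.0, 0.7]
finger_gap: 0.0004
finger_force: 3.9
```

Request:
jog_arm --steps '[{"xyz": [0.4, 0, 0], "twist": [0, 0, 0], "claw": 1}, {"xyz": [1.2, 0, 0], "twist": [0, 0, 0], "claw": 1}, {"xyz": [2, 0, 0], "twist": [0, 0, 0], "claw": 1}, {"xyz": [2.2, 0, 0], "twist": [0, 0, 0], "claw": 1}, {"xyz": [2.2, 0, -3], "twist": [0, 0, 0], "claw": 1}, {"xyz": [2.2, 0, -7], "twist": [0, 0, 0], "claw": 1}, {"xyz": [2.2, 0, -11], "twist": [0, 0, 0], "claw": 1}, {"xyz": [2.2, 0, -15], "twist": [0, 0, 0], "claw": 1}, {"xyz": [2.2, 0, -18], "twist": [0, 0, 0], "claw": 1}, {"xyz": [2.2, 0, -18], "twist": [0, 0, 0], "claw": 1}, {"xyz": [2.2, 0, -18], "twist": [0, 0, 0], "claw": 1}]'

```text
time_s: 15.77
tool_pos: [0.5392, 0.1175, 0.2192]
tool_rot: [0.688, 0.726, 0.002, 0.002]
force: [0.1, -0.5, -0.5]
finger_gap: 0.0004
finger_force: 0.0
```

```bash
python3 - <<'E'
from h import *
import cv2
s=status.state();print(s["tool_pos"],s["force"])
c=optics.read_camera("scene")
cv2.imwrite("pics/s6.png",cv2.resize(c["frame"][110:300,150:400,::-1],(789,600),interpolation=cv2.INTER_CUBIC))
E
```

```text
[0.53915689 0.11748671 0.21920265] [ 0.07913568 -0.485375   -0.48686072]
```

View pics/s6.png

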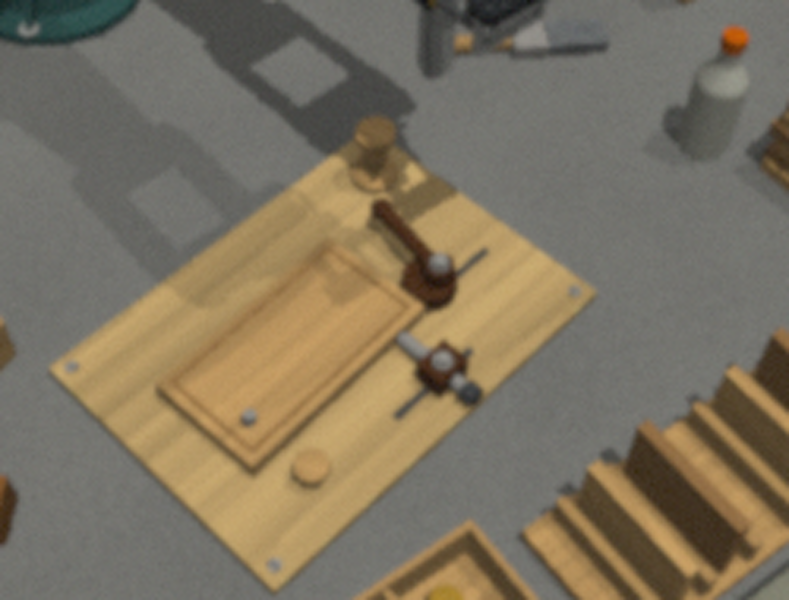

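The board's edge is against the screw end at (403,340) and the cam presses its end at about (420,295). The lever has stayed where I left it and the other items are in place, so I'll hand in.

```bash
python3 -c "
from rig import robot
print(robot.sign_off())"
```

```text
the job is handed in; nothing more can be done
None
```

The board was swung home against the stop screw and pressed there at about 7.5–8 N. The cam lever was then turned tight at about 8 N and let go, and the job was handed in at about 16 s with nothing else touched.

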